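# Stack the washed skewer plates on their piles

### The job

Two washed skewer plates, one blue and one cream, lie on the slatted draining board: put the blue one on top of the blue pile and the cream one on top of the cream pile on the lacquer tray, each lying flat and square on its pile with its foot nested inside the rim of the plate below. Set them down gently without dropping them, leave the piles whole and where they stand, and do not disturb the cups and the salt jar standing around them.

Things in the scene. Friction and masses are not known exactly. Their poses are not given: they have to be found in the camera images.
- blue_new_center (a point): centre, half-way up, of the single blue skewer plate washed on the draining board: stoneware, dark blue, lighter inside, 186 mm (its x) x 62 mm (its y) x 21 mm high, 0.26 kg, z up, symmetrical end for end. Foot below 168 x 44 mm, 9 mm high; then upright sides 12 mm high (from 1.5 mm below this point to the rim's top), to grip across the 62 mm; rim 4 mm wide, 6 mm high round the inside
- blue_top_center (a point): centre, half-way up, of the upper plate of the blue pile on the tray; same make, size and axes as the single blue plate. A plate nested on it has its foot inside this one's rim (inside 178 x 54 mm, so 5 mm play each way) and its centre 15 mm above this point; the bodies do not touch
- blue_low_center (a point): centre, half-way up, of the lower plate of the blue pile, which stands on the tray floor; same make, size and axes
- cream_new_center (a point): centre, half-way up, of the single cream skewer plate washed on the draining board: stoneware, cream all over, 186 mm (its x) x 62 mm (its y) x 21 mm high, 0.26 kg, z up, symmetrical end for end. Foot below 168 x 44 mm, 9 mm high; then upright sides 12 mm high (from 1.5 mm below this point to the rim's top), to grip across the 62 mm; rim 4 mm wide, 6 mm high round the inside
- cream_top_center (a point): centre, half-way up, of the upper plate of the cream pile on the tray; same make, size and axes as the single cream plate. A plate nested on it has its foot inside this one's rim (inside 178 x 54 mm, so 5 mm play each way) and its centre 15 mm above this point; the bodies do not touch
- cream_low_center (a point): centre, half-way up, of the lower plate of the cream pile, which stands on the tray floor; same make, size and axes
- tray_floor (a point): centre of the inside floor of the lacquer carrying tray (black, red inside), fixed; 270 mm (x) x 320 mm (y), floor 5 mm and rim 16 mm above the counter. The two piles, of two plates each, stand on it side by side, long sides facing each other, 120 mm or more between centres
- drainboard_top (a point): centre of the top of the pale wooden slatted draining board, fixed; 330 x 330 mm, slats along its y axis, top 24 mm above the counter. The two single plates lie on its near part
- sakecup1_center (a point): centre of a small white sake cup drying upside down at the far edge of the draining board; 54 mm across, 42 mm high; loose, to be left alone
- sakecup2_center (a point): the other sake cup, alike
- teacup_center (a point): centre of a green tea cup standing between tray and board; 66 mm across, 78 mm high; loose, to be left alone
- salt_jar_center (a point): centre of a brown salt jar with wooden lid between tray and board, farther off; 63 mm across, 72 mm high; loose, to be left alone
Not all that is in view belongs to the job. What is shaped like the part that bears blue_new_center but orange is not meant. Leave any pink look-alike of the part that bears cream_top_center alone.

How it is judged (in metres and radians):
At the end, for the whole second after the job is handed in: Each single plate nests on the upper plate of its colour's pile: within 7 mm along and across, 0.08 rad in line, 0.05 rad level, 12.5 to 17.5 mm above it; that plate nests likewise on the lower one, which is level and within 30 mm of its start; all plates at rest (x of blue_new_center in the frame of blue_top_center between -0.007 and 0.007 m and y of blue_new_center in the frame of blue_top_center between -0.007 and 0.007 m and z of blue_new_center in the frame of blue_top_center between 0.0125 and 0.0175 m and angle between the x axis of blue_new_center and the x axis of blue_top_center, either way round below 0.08 rad and angle between each of blue_new_center, blue_top_center, blue_low_center, cream_new_center, cream_top_center, cream_low_center's own z axis and vertical below 0.05 rad and linear speed of each of blue_new, blue_top, blue_low, cream_new, cream_top, cream_low below 0.02 m/s and x of blue_top_center in the frame of blue_low_center between -0.007 and 0.007 m and y of blue_top_center in the frame of blue_low_center between -0.007 and 0.007 m and z of blue_top_center in the frame of blue_low_center between 0.0125 and 0.0175 m and angle between the x axis of blue_top_center and the x axis of blue_low_center, either way round below 0.08 rad and distance of each of blue_low_center, cream_low_center from where it was at the start of the episode below 0.03 m and x of cream_new_center in the frame of cream_top_center between -0.007 and 0.007 m and y of cream_new_center in the frame of cream_top_center between -0.007 and 0.007 m and z of cream_new_center in the frame of cream_top_center between 0.0125 and 0.0175 m and angle between the x axis of cream_new_center and the x axis of cream_top_center, either way round below 0.08 rad and x of cream_top_center in the frame of cream_low_center between -0.007 and 0.007 m and y of cream_top_center in the frame of cream_low_center between -0.007 and 0.007 m and z of cream_top_center in the frame of cream_low_center between 0.0125 and 0.0175 m and angle between the x axis of cream_top_center and the x axis of cream_low_center, either way round below 0.08 rad); the robot touches nothing.
It fails at once if a plate is dropped or thrown (faster than 0.6 m/s while not held, as after a fall of about 20 mm) ((linear speed of blue_new above 0.6 m/s and contact force between blue_new and the fingers below 0.1 N) or (linear speed of blue_top above 0.6 m/s and contact force between blue_top and the fingers below 0.1 N) or (linear speed of blue_low above 0.6 m/s and contact force between blue_low and the fingers below 0.1 N) or (linear speed of cream_new above 0.6 m/s and contact force between cream_new and the fingers below 0.1 N) or (linear speed of cream_top above 0.6 m/s and contact force between cream_top and the fingers below 0.1 N) or (linear speed of cream_low above 0.6 m/s and contact force between cream_low and the fingers below 0.1 N)).
It fails at once if a cup or the salt jar is pushed more than 30 mm or knocked over (distance of any of sakecup1_center, sakecup2_center, teacup_center, salt_jar_center from where it was at the start of the episode above 0.03 m or angle between any of sakecup1_center, sakecup2_center, teacup_center, salt_jar_center's own z axis and vertical above 0.5 rad).
It also fails if it takes over 64 s, if anything falls off the work surface, if the arm or the gripper's body presses on something with over 40 N, if the wrist force passes 120 N, or if a joint passes its speed limit or range.

### The arm

A 6-joint arm with a two-finger parallel gripper is mounted at the origin on the work surface. World frame = base frame: x ahead of the robot, y to its left, z up, the work surface at z = 0. Lengths are in mm, angles in rad, forces in N, time in s.
With the tool pointing down it reaches from about 350 to 850 mm from the base axis. Payload 8.1 kg.
Tool frame: the origin (TCP) lies where the fingers leave the gripper's body, on its centre line; the fingertips stand arm.finger_overhang ahead of it and the grasp point (between the pads) lies 54 mm ahead of it (arm.finger_overhang is the distance from the TCP to the fingertips, in mm); z points along the fingers, y is the line along which they close (so a half turn about z gives the same grasp; the last joint's range is limited). The gripper opens to 85 mm and grips with 20 to 120 N. Pads are 22 mm wide; open, the fingers measure 114 mm over their backs; the gripper's body (76 mm by 85 mm) begins 54 mm behind the grasp point. The pads swing forward as they close: fully open they stand 13 mm farther back than shut.
Start: joints at [1.022, 0.13, 1.488, -0, 1.523, -0.085], TCP at [268.391, 536.631, 303.892] pointing down, gripper open.
Joint ranges: [-2.96, 2.96], [-0.89, 2.26], [0.02, 2.5], [-1.34, 4.48], [0, 2.73], [-2.66, 2.66]. Speed limits (rad/s): [2.39, 2.39, 2.79, 3.14, 3.14, 3.14].

### API

Orientations are given as a unit quaternion [w, x, y, z].
In Python, from bench import status, eyes, workorder, arm gives the robot as it stands.
- The arm moves only by the shell command python3 -m pendant 'ROWS' [FORCE]. ROWS is JSON, a list that holds one entry, the list of rows, each a list of 7 numbers: the turn, a rotation vector about the tool's x, y, z in rad, then the shift along the tool's x, y, z in mm, then the opening, from 0 (shut) to 1 (fully open). A call has 1 to 10 rows; each row is the pose to reach, as a shift and turn from the pose commanded when the call began, along the tool's axes at that moment; what a row does not reach only later rows make up. A row lasts 1/10 s, in which the tool goes at most 50 mm and 8.59 degrees, less where a joint would pass 70% of its speed; a pose out of reach is approached as far as the arm can. A call with a gripper value outside its range is refused whole. The fingers move at their own pace and stop on an object; FORCE is the grip in N (left out, the last holds). Time passes only in rows, so rows that repeat a pose let the fingers close. It gives the time, the measured TCP pose, the force, the opening and the grip force at its end, in the units of the state.
- status.observe(): the state, without advancing time (a new reading comes with each control period).
- eyes.grab_frame(name): name is "scene" or "top" or "wrist"; returns a dict with "frame" (420x560x3 uint8, red, green, blue), "fov_y" (degrees; the focal length in pixels is half the picture's height over the tangent of half this angle, whatever the lens; pixels are square), "cx", "cy" (the principal point, pixels), "D" ([k1, k2, p1, p2, k3] as OpenCV has them; the pictures are not rectified), "rvec" (rotation vector, rad) and "tvec" (3), from world to camera coordinates, as OpenCV has them; the wrist camera has in their place "hand_eye" (4x4, takes a point from camera to tool coordinates, whose origin is the TCP and whose axes are the flange's). Camera axes: x right, y down, z forward; pixel columns grow to the right and rows downward; lengths in mm; the calibration is good to about 2 mm. A picture is of the moment at which its call begins: read the wrist's pose just before it. There is no depth.
- workorder.job_done(): hands the job in; it is judged then, once.
The state is a dict: "clock": time; "joint_pos": joint angles; "joint_velocities": joint speeds; "effort": joint torques, N m; "ee_pos": TCP position; "tcp_rot": TCP orientation; "wrist_force": force on the tool from outside, world axes, zero at the start; "wrist_torque": the same for the moment, N m; "opening": opening from 0.0 (shut) to 1.0 (fully open); "grip_force": force on a finger pad.
Only numpy, scipy, OpenCV 4.12 (cv2) and the standard library are available. Lean on these libraries where they do the work, as an engineer would, in place of code of your own. Each camera call takes 0.05 s, during which the arm holds its last target. There are 200 camera calls.

## Working session

There is one attempt and no reset: what is moved stays moved. The work goes in short steps, Python scripts to look and compute and a shell command to move; the robot and the scene stay as the last step left them, time stands still between calls to the robot, and variables do not carry over. Pictures are saved under pics/ and viewed, at most 10 in all, crops included, and the job is handed in when it is done.

```bash
mkdir -p pics; ls; python3 - <<'E'
from bench import status, eyes, arm
import cv2, numpy as np, pickle
s=status.observe(); print({k:np.round(s[k],3).tolist() for k in s}); print(arm.finger_overhang)
d={}
for n in ["top","scene","wrist"]:
    f=eyes.grab_frame(n); d[n]=f; print(n,{k:np.round(v,3).tolist() for k,v in f.items() if k!="frame"})
    cv2.imwrite(f"pics/{n}0.png",f["frame"][:,:,::-1])
pickle.dump(d,open("f0.pkl","wb"))
E
```

```text
pics
{'clock': 0.0, 'joint_pos': [1.022, 0.131, 1.489, -0.0, 1.523, -0.085], 'joint_velocities': [0.001, -0.0, 0.0, -0.001, -0.0, -0.0], 'effort': [0.0, -56.942, -50.053, -0.0, 0.015, 0.0], 'ee_pos': [268.158, 536.278, 302.827], 'tcp_rot': [-0.0, 0.23, 0.973, -0.001], 'wrist_force': [-0.431, 0.359, -0.681], 'wrist_torque': [0.063, -0.005, 0.001], 'grip_force': 0.0, 'opening': 1.004}
72.6
top {'fov_y': 45.086, 'cx': 282.031, 'cy': 209.697, 'D': [-0.168, 0.0, 0.0, 0.0, 0.0], 'rvec': [2.121, -2.147, 0.228], 'tvec': [-12.559, 437.485, 1317.945]}
scene {'fov_y': 49.009, 'cx': 281.592, 'cy': 202.374, 'D': [0.002, 0.0, 0.0, 0.0, 0.0], 'rvec': [2.17, 0.814, -0.35], 'tvec': [-326.174, -148.447, 1357.891]}
wrist {'fov_y': 71.125, 'cx': 279.352, 'cy': 213.79, 'D': [-0.049, 0.0, 0.0, 0.0, 0.0], 'hand_eye': [[-0.0, -0.961, -0.278, 69.946], [1.0, 0.0, -0.001, -0.596], [0.001, -0.278, 0.961, -69.877], [0.0, 0.0, 0.0, 1.0]]}
```

View pics/top0.png

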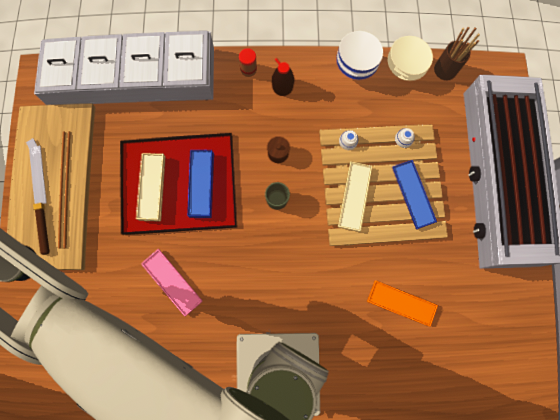

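View pics/scene0.png

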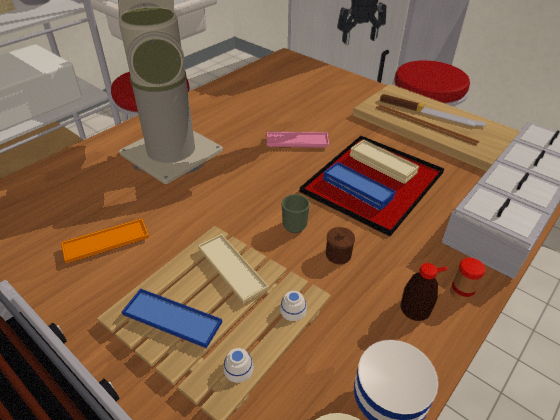

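```bash
cat > h.py <<'E'
import cv2, numpy as np
from scipy.spatial.transform import Rotation as R
def cam(f,state=None):
    h=f["frame"].shape[0]; fl=h/2/np.tan(np.radians(f["fov_y"])/2)
    K=np.array([[fl,0,f["cx"]],[0,fl,f["cy"]],[0,0,1]])
    if "rvec" in f:
        Rw=cv2.Rodrigues(np.array(f["rvec"],float))[0].T; C=-Rw@np.array(f["tvec"])
    else:
        H=np.array(f["hand_eye"]); q=np.array(state["tcp_rot"]); Rt=R.from_quat(q[[1,2,3,0]]).as_matrix()
        Rw=Rt@H[:3,:3]; C=Rt@H[:3,3]+np.array(state["ee_pos"])
    return K,np.array(f["D"],float),Rw,C
def plane(f,px,z,state=None):
    K,D,Rw,C=cam(f,state)
    n=cv2.undistortPoints(np.array(px,float).reshape(-1,1,2),K,D).reshape(-1,2)
    d=np.c_[n,np.ones(len(n))]@Rw.T
    return (C+d*((z-C[2])/d[:,2])[:,None])[:,:2]
def mask(f,col):
    hsv=cv2.cvtColor(f["frame"],cv2.COLOR_RGB2HSV)
    lo,hi={"blue":((105,110,40),(125,255,255)),"cream":((18,20,140),(34,110,255))}[col]
    return cv2.morphologyEx(cv2.inRange(hsv,lo,hi),cv2.MORPH_OPEN,np.ones((3,3)))
def plates(f,col,z,state=None,amin=600):
    out=[]
    for c in cv2.findContours(mask(f,col),cv2.RETR_EXTERNAL,cv2.CHAIN_APPROX_NONE)[0]:
        if cv2.contourArea(c)<amin: continue
        p=plane(f,c.reshape(-1,2),z,state).astype(np.float32)
        r=cv2.minAreaRect(p); b=cv2.boxPoints(r); e=[b[1]-b[0],b[2]-b[1]]
        L=max(e,key=np.linalg.norm); a=np.arctan2(L[1],L[0]); a=(a+np.pi/2)%np.pi-np.pi/2
        out.append((np.mean(b,0).round(1).tolist(),sorted(np.round(r[1],1)),round(float(a),3),cv2.boundingRect(c)))
    return out
def rel(state,xyz,ang):
    """shift in tool axes and turn (rotvec) to get TCP to xyz, pointing down, tool x along direction ang"""
    q=np.array(state["tcp_rot"]); Rt=R.from_quat(q[[1,2,3,0]])
    c,s=np.cos(ang),np.sin(ang); T=R.from_matrix(np.array([[c,s,0],[s,-c,0],[0,0,-1]]))
    return (Rt.inv()*T).as_rotvec().round(4),Rt.inv().apply(np.array(xyz)-state["ee_pos"]).round(1)
E
python3 - <<'E'
import pickle; from h import *
from bench import arm
print([a for a in dir(arm) if a[0]!='_'])
d=pickle.load(open("f0.pkl","rb"))
for n in ["top","scene"]:
  for c in ["blue","cream"]:
    for z in (45,41):
      for r in plates(d[n],c,z,amin=500): 
        if 100<r[1][1]<260: print(n,c,z,r)
f=d["top"]
for n,p,z in [("sake1",(348,139),66),("sake2",(405,137),66),("tea",(277,195),78),("salt",(278,149),72),("board",(385,184),24)]: print(n,plane(f,[p],z).round())
E
```

```text
['Unreachable', 'finger_overhang']
top blue 45 ([477.70001220703125, -380.79998779296875], [np.float64(62.5), np.float64(184.0)], 0.313, (393, 161, 43, 67))
top blue 45 ([512.4000244140625, 203.1999969482422], [np.float64(62.9), np.float64(187.3)], -0.028, (188, 150, 25, 68))
top blue 41 ([478.6000061035156, -382.0], [np.float64(62.7), np.float64(184.5)], 0.313, (393, 161, 43, 67))
top blue 41 ([513.4000244140625, 203.8000030517578], [np.float64(63.1), np.float64(187.9)], -0.028, (188, 150, 25, 68))
top cream 45 ([37.29999923706055, -0.699999988079071], [np.float64(145.7), np.float64(209.0)], 1.564, (237, 334, 82, 58))
top cream 45 ([153.5, 658.0], [np.float64(56.8), np.float64(155.6)], -0.528, (12, 288, 41, 55))
top cream 45 ([277.8999938964844, 671.5], [np.float64(33.5), np.float64(240.4)], 1.016, (0, 242, 66, 55))
top cream 45 ([472.8999938964844, -215.5], [np.float64(61.1), np.float64(181.1)], -0.223, (339, 163, 32, 67))
top cream 45 ([506.8999938964844, 341.5], [np.float64(58.5), np.float64(180.9)], -0.045, (137, 154, 26, 65))
top cream 41 ([36.79999923706055, -0.800000011920929
[... 837 characters left out ...]
.318, (122, 289, 100, 58))
scene blue 41 ([519.5999755859375, 194.0], [np.float64(86.6), np.float64(195.6)], -0.015, (323, 163, 72, 46))
scene cream 45 ([475.70001220703125, -215.6999969482422], [np.float64(62.0), np.float64(191.9)], -0.228, (198, 235, 70, 68))
scene cream 45 ([516.0, 334.1000061035156], [np.float64(70.7), np.float64(195.7)], -0.058, (352, 141, 66, 39))
scene cream 41 ([473.0, -213.39999389648438], [np.float64(62.3), np.float64(192.9)], -0.228, (198, 235, 70, 68))
scene cream 41 ([513.5, 339.29998779296875], [np.float64(71.1), np.float64(196.7)], -0.058, (352, 141, 66, 39))
sake1 [[ 628. -201.]]
sake2 [[ 634. -361.]]
tea [[470.  -4.]]
salt [[598.  -9.]]
board [[ 511. -306.]]
```

```bash
python3 -m pendant '[[[0,0,0.15,-42,-39,0,1],[0,0,0.3,-84,-78,0,1],[0,0,0.45,-116,-108,0,1],[0,0,0.6,-150,-138,0,1],[0,0,0.75,-182,-168,0,1],[0,0,0.9,-216,-200,0,1],[0,0,1.05,-250,-231,0,1],[0,0,1.2,-285,-263,0,1],[0,0,1.35,-320,-295,0,1],[0,0,1.5,-352,-325,0,1]]]'
python3 - <<'E'
from h import *; from bench import status
s=status.observe(); print(s["joint_pos"]); print(rel(s,[470,-216,260],-0.225)); print(rel(s,[478,-381,260],.313))
E
```

```text
clock: 1.15
ee_pos: [438.0, 86.4, 303.8]
tcp_rot: [0.0, 0.833, 0.553, 0.0]
wrist_force: [0.9, 0.8, 0.2]
opening: 1.001
grip_force: 0.0
[ 7.99363472e-02 -2.97794146e-01  1.89267860e+00 -6.97093708e-05
  1.54645514e+00  4.79373575e-01]
(array([ 2.0000e-04, -2.0000e-04,  1.3964e+00]), array([-266.2,  147.1,   43.9]))
(array([ 2.000e-04, -2.000e-04,  8.584e-01]), array([-415.1,  218.6,   43.9]))
```

```bash
python3 -m pendant '[[[0,0,0.15,-33,18,5,1],[0,0,0.3,-66,36,10,1],[0,0,0.45,-100,55,15,1],[0,0,0.6,-133,74,20,1],[0,0,0.75,-166,92,25,1],[0,0,0.9,-200,110,30,1],[0,0,1.05,-233,129,36,1],[0,0,1.2,-266,147,44,1],[0,0,1.35,-266,147,44,1],[0,0,1.4,-266,147,44,1]]]'
cat > look.py <<'E'
import sys; from h import *; from bench import status,eyes
name,col,z=sys.argv[1],sys.argv[2],float(sys.argv[3])
s=status.observe(); f=eyes.grab_frame("wrist"); cv2.imwrite(f"pics/{name}.png",f["frame"][:,:,::-1])
print(np.round(s["ee_pos"],1),np.round(s["joint_pos"],2))
for r in plates(f,col,z,s,3000): print(r)
E
python3 look.py w1 cream 45
```

```text
clock: 2.15
ee_pos: [471.2, -214.7, 258.9]
tcp_rot: [-0.0, 0.993, -0.115, -0.001]
wrist_force: [-0.4, 0.2, 0.5]
opening: 1.001
grip_force: 0.0
[ 471.2 -214.7  258.9] [-0.53 -0.07  1.77 -0.    1.44  1.27]
([474.29998779296875, -216.6999969482422], [np.float64(61.1), np.float64(184.0)], -0.22, (246, 101, 67, 182))
```

View pics/w1.png

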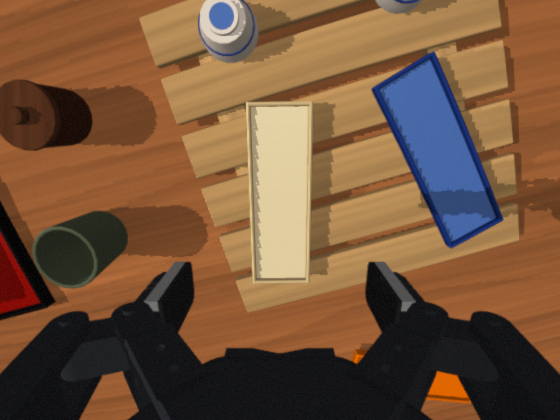

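```bash
python3 -m pendant '[[[0,0,-0.01,3.5,1,45,1],[0,0,-0.01,3.5,1,90,1],[0,0,-0.01,3.5,1,125,1],[0,0,-0.01,3.5,1,145,1],[0,0,-0.01,3.5,1,156,1],[0,0,-0.01,3.5,1,162.5,1],[0,0,-0.01,3.5,1,162.5,1],[0,0,-0.01,3.5,1,162.5,1]]]' 50
python3 -m pendant '[[[0,0,0,0,0,0,0.6],[0,0,0,0,0,0,0.5],[0,0,0,0,0,0,0.4],[0,0,0,0,0,0,0.4],[0,0,0,0,0,0,0.4],[0,0,0,0,0,0,0.4],[0,0,0,0,0,0,0.4]]]' 50
```

```text
clock: 3.0
ee_pos: [475.8, -215.7, 98.7]
tcp_rot: [0.0, 0.994, -0.106, 0.001]
wrist_force: [0.5, 0.6, 0.6]
opening: 0.997
grip_force: 0.0
clock: 3.7
ee_pos: [475.8, -215.8, 98.9]
tcp_rot: [0.0, 0.994, -0.106, 0.001]
wrist_force: [-1.0, 0.3, 6.6]
opening: 0.709
grip_force: 55.1
```

```bash
python3 -m pendant '[[[0,0,0,0,0,-3,0.4],[0,0,0,0,0,-8,0.4],[0,0,0,0,0,-20,0.4],[0,0,0,0,0,-40,0.4],[0,0,0,0,0,-70,0.4],[0,0,0,0,0,-100,0.4],[0,0,0,0,0,-130,0.4],[0,0,0,0,0,-160,0.4],[0,0,0,0,0,-160,0.4],[0,0,0,0,0,-160,0.4]]]' 50
python3 - <<'E'
from h import *; from bench import status,eyes
s=status.observe(); f=eyes.grab_frame("wrist"); cv2.imwrite("pics/held1.png",f["frame"][:,:,::-1])
print(np.round(s["ee_pos"],1),s["opening"],s["wrist_force"])
E
```

```text
clock: 4.7
ee_pos: [475.2, -215.4, 258.4]
tcp_rot: [0.0, 0.994, -0.106, 0.001]
wrist_force: [-0.8, 0.2, -3.2]
opening: 0.716
grip_force: 54.9
[ 475.2 -215.4  258.4] 0.7155482308480683 [-0.79368866  0.18166006 -3.1875647 ]
```

View pics/held1.png

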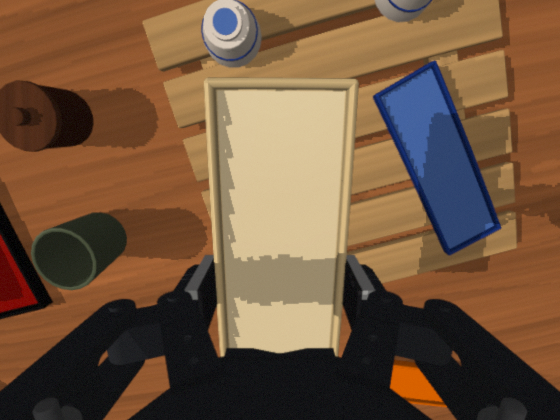

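```bash
cat > tilt.py <<'E'
# held plate: fit the side edges' pixel lines -> width vs row -> tool z of the rim along tool x
import sys; from h import *; from bench import status,eyes
f=eyes.grab_frame("wrist"); K,D,_,_=cam(f); H=np.array(f["hand_eye"])
m=mask(f,sys.argv[1]); n,l,st,_=cv2.connectedComponentsWithStats(m); i=l[200,279] or 1+np.argmax(st[1:,4]); m=(l==i)
top=st[i][1]; print("top row",top)
X=[];Z=[];Y=[]
for r in range(top+8,245,4):
    c=np.flatnonzero(m[r]); p=cv2.undistortPoints(np.array([[[c[0]-.5,r]],[[c[-1]+.5,r]]],float),K,D).reshape(2,2)
    d=62/(p[1,0]-p[0,0]); q=H[:3,:3]@np.array([p[:,0].mean()*d,p[:,1].mean()*d,d])+H[:3,3]
    X.append(q[0]);Y.append(q[1]);Z.append(q[2])
a=np.polyfit(X,Z,1); b=np.polyfit(X,Y,1); print("rim z at x=0, slope dz/dx",a.round(4)[::-1],"yaw",b.round(4)[::-1],"x range",min(X),max(X),"res",np.std(Z-np.polyval(a,X)).round(2))
c=np.flatnonzero(m[top+8]); u=cv2.undistortPoints(np.array([[[c.mean(),top]]],float),K,D).ravel()
ray=H[:3,:3]@np.array([u[0],u[1],1]); 
# far rim edge on the fitted plane
t=(a[1]+a[0]*H[0,3]-H[2,3])/(ray[2]-a[0]*ray[0]); q=H[:3,3]+t*ray; cx=q-93*np.array([1,b[0],a[0]])/np.linalg.norm([1,b[0],a[0]])
print("far edge",q.round(1),"rim centre in tool",cx.round(1))
E
python3 tilt.py cream
```

```text
Traceback (most recent call last):
  File "tilt.py", line 3, in <module>
    f=eyes.grab_frame("wrist"); K,D,_,_=cam(f); H=np.array(f["hand_eye"])
                                        ~~~^^^
  File "h.py", line 9, in cam
    H=np.array(f["hand_eye"]); q=np.array(state["tcp_rot"]); Rt=R.from_quat(q[[1,2,3,0]]).as_matrix()
                                          ~~~~~^^^^^^^^^^^
TypeError: 'NoneType' object is not subscriptable
```

```bash
sed -i 's/cam(f); H/cam(f,status.observe()); H/' tilt.py; python3 tilt.py cream
python3 - <<'E'
from h import *; from bench import status
s=status.observe(); print(s["ee_pos"],rel(s,[500,220,260],-0.04))
E
```

```text
top row 78
rim z at x=0, slope dz/dx [5.68847e+01 3.10000e-03] yaw [0.6647 0.0059] x range 20.397623289221656 88.06589322445603 res 0.44
far edge [90.9  1.1 57.2] rim centre in tool [-2.1  0.5 56.9]
[ 474.10074125 -214.79363789  255.60566377] (array([-0.0012,  0.0028, -0.1722]), array([ -66.3, -430.5,   -3.8]))
```

```bash
python3 -m pendant '[[[0,0,0,-6,-35,0,0.4],[0,0,-0.05,-12,-75,0,0.4],[0,0,-0.1,-18,-115,0,0.4],[0,0,-0.15,-24,-155,0,0.4],[0,0,-0.18,-30,-195,0,0.4],[0,0,-0.18,-36,-230,0,0.4],[0,0,-0.18,-39,-252,0,0.4],[0,0,-0.18,-39,-252,0,0.4],[0,0,-0.18,-39,-252,0,0.4]]]' 50
cat > look2.py <<'E'
import sys; from h import *; from bench import status,eyes
name,col,z=sys.argv[1],sys.argv[2],float(sys.argv[3])
S=[];
for i in range(6): S.append(status.observe()); f=eyes.grab_frame("wrist")
s={k:np.mean([a[k] for a in S],0) for k in("ee_pos","tcp_rot","wrist_force","joint_pos")}
cv2.imwrite(f"pics/{name}.png",f["frame"][:,:,::-1])
print(np.round(s["ee_pos"],1),np.std([a["ee_pos"] for a in S],0).round(1),np.round(s["tcp_rot"],4),np.round(s["joint_pos"],2),np.round(s["wrist_force"],1),S[-1]["opening"])
for r in plates(f,col,z,s,2000): print(r)
E
python3 look2.py p1 blue 41
```

```text
clock: 5.75
ee_pos: [489.2, 39.6, 256.0]
tcp_rot: [0.0, 1.0, -0.015, -0.001]
wrist_force: [0.4, -0.1, -3.1]
opening: 0.711
grip_force: 55.2
[489.5  38.7 256.6] [0.2 0.4 0.4] [ 2.000e-04  9.999e-01 -1.630e-02 -7.000e-04] [-0.03 -0.14  1.84 -0.    1.44  1.58] [ 0.1 -0.  -2.9] 0.7076129933943631
([515.5, 199.60000610351562], [np.float64(72.7), np.float64(183.0)], -0.02, (65, 84, 97, 183))
```

View pics/p1.png

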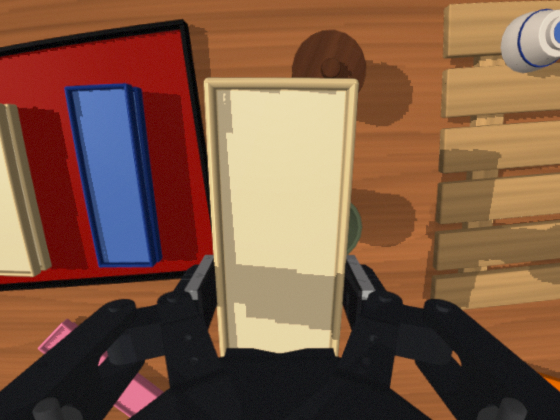

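```bash
python3 -m pendant '[[[0,0,0,0,-30,0,0.4],[0,0,0,0,-70,0,0.4],[0,0,0,0,-110,0,0.4],[0,0,0,0,-135,0,0.4],[0,0,0,0,-135,0,0.4],[0,0,0,0,-135,0,0.4]]]' 50
python3 look2.py p2 cream 41; python3 tilt.py cream
```

```text
clock: 6.65
ee_pos: [494.2, 174.2, 257.3]
tcp_rot: [0.0, 1.0, -0.016, -0.0]
wrist_force: [0.2, -0.4, -2.8]
opening: 0.711
grip_force: 55.4
[494.3 173.4 257.3] [0.1 0.4 0.1] [ 2.000e-04  9.999e-01 -1.650e-02 -1.000e-04] [ 0.24 -0.05  1.76 -0.    1.43  1.84] [ 0.1  0.  -2.3] 0.7096532296082545
([507.79998779296875, 343.1000061035156], [np.float64(59.9), np.float64(183.4)], -0.04, (67, 99, 83, 179))
([459.3999938964844, 173.1999969482422], [np.float64(140.2), np.float64(302.0)], -0.04, (204, 78, 154, 277))
top row 78
rim z at x=0, slope dz/dx [5.68919e+01 4.90000e-03] yaw [0.6978 0.0089] x range 20.62556182998435 87.80559160417843 res 0.41
far edge [90.8  1.3 57.3] rim centre in tool [-2.2  0.5 56.9]
```

```bash
python3 -m pendant '[[[0,0,0,3,-40,0,0.4],[0,0,0,6,-80,0,0.4],[0,0,0,9,-120,0,0.4],[0,0,0,10,-155,0,0.4],[0,0,0,10,-169.5,20,0.4],[0,0,0,10,-169.5,55,0.4],[0,0,0,10,-169.5,90,0.4],[0,0,0,10,-169.5,120,0.4],[0,0,0,10,-169.5,130,0.4],[0,0,0,10,-169.5,130,0.4]]]' 50
python3 look2.py p3 cream 41; python3 - <<'E'
from h import *; from bench import eyes
f=eyes.grab_frame("scene")["frame"][100:220,290:450]
cv2.imwrite("pics/s3.png",cv2.resize(f,None,fx=4,fy=4,interpolation=cv2.INTER_CUBIC)[:,:,::-1])
E
```

```text
clock: 8.0
ee_pos: [508.7, 342.4, 125.5]
tcp_rot: [0.001, 1.0, -0.016, -0.002]
wrist_force: [-1.4, -0.3, -2.1]
opening: 0.71
grip_force: 55.6
[510.4 343.5 128.7] [0.9 0.6 1.6] [-4.000e-04  9.999e-01 -1.630e-02  7.000e-04] [ 0.51  0.31  1.61 -0.    1.22  2.11] [ 0.1 -0.  -1.8] 0.7101486782082134
([522.0999755859375, 342.1000061035156], [np.float64(77.3), np.float64(168.2)], -0.039, (204, 78, 154, 279))
```

View pics/s3.png

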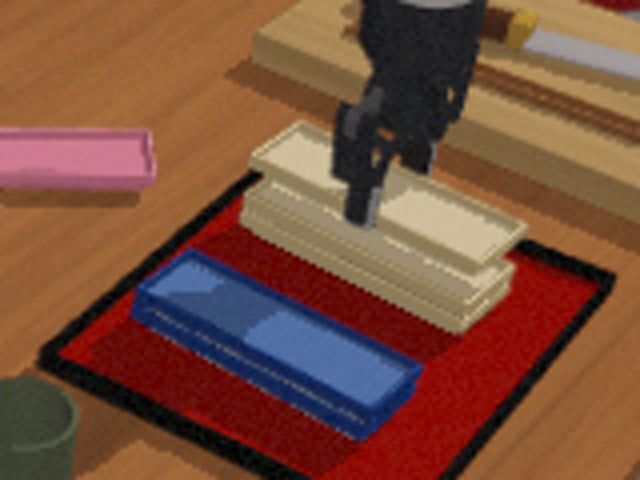

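```bash
python3 -m pendant '[[[0,0,0,0,1,4,0.4],[0,0,0,0,1,8,0.4],[0,0,0,0,1,11,0.4],[0,0,0,0,1,13,0.4],[0,0,0,0,1,14,0.4],[0,0,0,0,1,15,0.4],[0,0,0,0,1,15,0.4],[0,0,0,0,1,15,0.4]]]' 50
python3 look2.py p4 cream 41 | head -1
python3 -m pendant '[[[0,0,0,0,0,1,0.4],[0,0,0,0,0,2,0.4],[0,0,0,0,0,2,0.4],[0,0,0,0,0,2,0.4]]]' 50
python3 look2.py p5 cream 41 | head -1
```

```text
clock: 9.15
ee_pos: [509.7, 342.4, 112.5]
tcp_rot: [-0.0, 1.0, -0.016, 0.0]
wrist_force: [0.2, -0.4, -3.5]
opening: 0.71
grip_force: 55.6
[509.7 342.4 112.5] [0. 0. 0.] [-1.000e-04  9.999e-01 -1.610e-02  1.000e-04] [0.51 0.33 1.62 0.   1.19 2.11] [-0.  -0.  -2.8] 0.7056111799237729
clock: 9.85
ee_pos: [509.6, 342.3, 110.3]
tcp_rot: [0.0, 1.0, -0.016, -0.0]
wrist_force: [1.4, 0.2, -2.8]
opening: 0.713
grip_force: 55.6
[509.7 342.3 110.4] [0.  0.  0.1] [ 0.      0.9999 -0.0161 -0.    ] [0.51 0.34 1.62 0.   1.19 2.11] [ 0.3  0.3 -2.6] 0.7097742889213418
```

```bash
python3 -m pendant '[[[0,0,0,0,0,0.5,0.4],[0,0,0,0,0,1,0.4],[0,0,0,0,0,1,0.4],[0,0,0,0,0,1,0.4],[0,0,0,0,0,1,0.4]]]' 50
python3 look2.py p6 cream 41 | head -1
python3 -m pendant '[[[0,0,0,0,0,0.5,0.4],[0,0,0,0,0,1,0.4],[0,0,0,0,0,1,0.4],[0,0,0,0,0,1,0.4],[0,0,0,0,0,1,0.4]]]' 50
python3 look2.py p7 cream 41 | head -1
```

```text
clock: 10.65
ee_pos: [509.8, 342.4, 110.0]
tcp_rot: [-0.0, 1.0, -0.016, 0.0]
wrist_force: [-3.4, -2.3, 4.6]
opening: 0.711
grip_force: 56.5
[509.8 342.4 109.9] [0. 0. 0.] [-0.000e+00  9.999e-01 -1.610e-02  1.000e-04] [ 0.51  0.34  1.62 -0.    1.19  2.11] [-3.2 -1.9  5.2] 0.7100036171732949
clock: 11.45
ee_pos: [509.9, 342.5, 110.0]
tcp_rot: [-0.0, 1.0, -0.016, 0.0]
wrist_force: [-7.6, -3.0, 12.5]
opening: 0.704
grip_force: 57.3
[509.9 342.5 109.9] [0. 0. 0.] [-1.000e-04  9.999e-01 -1.600e-02  3.000e-04] [ 0.51  0.34  1.62 -0.    1.19  2.11] [-6.9 -3.4 12.9] 0.7135414854263434
```

```bash
python3 -m pendant '[[[0,0,0,0,0,-1,0.4],[0,0,0,0,0,-1.3,0.4],[0,0,0,0,0,-1.3,0.74],[0,0,0,0,0,-1.3,0.78],[0,0,0,0,0,-1.3,0.85],[0,0,0,0,0,-1.3,1],[0,0,0,0,0,-1.3,1],[0,0,0,0,0,-1.3,1]]]' 50
python3 -m pendant '[[[0,0,0,0,0,-10,1],[0,0,0,0,0,-30,1],[0,0,0,0,0,-60,1],[0,0,0,0,0,-100,1],[0,0,0,0,0,-150,1],[0,0,0,0,0,-150,1],[0,0,0,0,0,-150,1]]]'
python3 look2.py q1 cream 56
python3 - <<'E'
from h import *; from bench import eyes,status
f=eyes.grab_frame("scene")["frame"][100:220,290:450]
cv2.imwrite("pics/s4.png",cv2.resize(f,None,fx=4,fy=4,interpolation=cv2.INTER_CUBIC)[:,:,::-1])
s=status.observe(); print(rel(s,[478,-381,260],.313))
E
```

```text
clock: 12.55
ee_pos: [509.6, 342.3, 109.6]
tcp_rot: [-0.0, 1.0, -0.016, -0.0]
wrist_force: [-0.4, 0.7, -0.0]
opening: 1.002
grip_force: 0.0
clock: 13.25
ee_pos: [510.7, 342.9, 263.0]
tcp_rot: [-0.001, 1.0, -0.016, 0.002]
wrist_force: [0.3, 0.1, -1.2]
opening: 0.999
grip_force: 0.0
[509.4 342.2 259.4] [0.7 0.4 1.9] [ 2.000e-04  9.999e-01 -1.610e-02 -2.000e-04] [ 0.51  0.19  1.5  -0.    1.45  2.11] [ 0.   0.1 -0.3] 1.0026083955956435
([509.0, 342.6000061035156], [np.float64(62.0), np.float64(185.1)], -0.037, (244, 104, 70, 188))
(array([ 0.0009,  0.0023, -0.3452]), array([ -7.9, 723.7,  -0.8]))
```

View pics/s4.png

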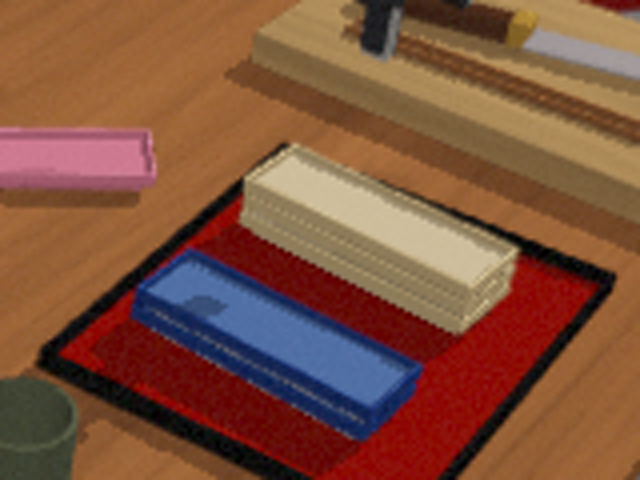

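The cream pile now shows three flush plates, level (top about (380,215) in the crop). Next is the blue one.

```bash
python3 -m pendant '[[[0,0,0,0,30,0,1],[0,0,-0.03,0,75,0,1],[0,0,-0.07,-1,120,0,1],[0,0,-0.1,-2,165,0,1],[0,0,-0.13,-3,210,0,1],[0,0,-0.16,-3,255,0,1],[0,0,-0.18,-4,300,0,1],[0,0,-0.2,-4,345,0,1],[0,0,-0.22,-4,390,0,1],[0,0,-0.24,-5,430,0,1]]]' 50
python3 - <<'E'
from h import *; from bench import status
s=status.observe(); print(s["ee_pos"],rel(s,[478,-381,260],.313))
E
```

```text
clock: 14.6
ee_pos: [490.2, -89.3, 259.3]
tcp_rot: [0.0, 0.995, 0.104, -0.0]
wrist_force: [1.1, -0.2, 0.2]
opening: 1.001
grip_force: 0.0
[490.2340106  -89.33446846 259.33245809] (array([-1.000e-04,  4.000e-04, -1.048e-01]), array([-72.3, 282.8,  -0.6]))
```

```bash
python3 -m pendant '[[[0,0,-0.02,-11,43,0,1],[0,0,-0.04,-22,86,0,1],[0,0,-0.06,-33,129,0,1],[0,0,-0.08,-44,172,0,1],[0,0,-0.1,-55,215,0,1],[0,0,-0.105,-65,255,0,1],[0,0,-0.105,-72.5,283,0,1],[0,0,-0.105,-72.5,283,0,1],[0,0,-0.105,-72.5,283,0,1]]]' 50
python3 look2.py b1 blue 45
python3 - <<'E'
from h import *; from bench import status
s=status.observe(); print(s["ee_pos"],rel(s,[478,-381,98.5],.313))
E
```

```text
clock: 15.5
ee_pos: [477.8, -379.4, 258.7]
tcp_rot: [-0.001, 0.988, 0.155, -0.0]
wrist_force: [-0.6, -0.3, 0.4]
opening: 1.002
grip_force: 0.0
[ 478.3 -378.4  259.3] [0.3 0.5 0.4] [-5.000e-04  9.878e-01  1.560e-01 -2.000e-04] [-0.75  0.18  1.51  0.    1.45  0.5 ] [ 0.4  0.3 -0.1] 1.001660862380604
([478.6000061035156, -381.3999938964844], [np.float64(60.5), np.float64(183.3)], 0.319, (249, 106, 66, 180))
[ 478.59872331 -378.1922691   259.84217996] (array([ 0.    , -0.0001,  0.0011]), array([ -1.5,   2.5, 161.3]))
```

```bash
python3 -m pendant '[[[0,0,0,-1,2.8,45,1],[0,0,0,-1,2.8,90,1],[0,0,0,-1,2.8,125,1],[0,0,0,-1,2.8,145,1],[0,0,0,-1,2.8,156,1],[0,0,0,-1,2.8,160.7,1],[0,0,0,-1,2.8,160.7,1],[0,0,0,-1,2.8,160.7,1],[0,0,0,-1,2.8,160.7,1]]]' 50
python3 look2.py b2 blue 45 | head -1
python3 -m pendant '[[[0,0,0,0,0,0,0.6],[0,0,0,0,0,0,0.5],[0,0,0,0,0,0,0.4],[0,0,0,0,0,0,0.4],[0,0,0,0,0,0,0.4],[0,0,0,0,0,0,0.4],[0,0,0,0,0,0,0.4]]]' 50
```

```text
clock: 16.7
ee_pos: [479.0, -382.8, 100.8]
tcp_rot: [0.001, 0.988, 0.156, 0.001]
wrist_force: [0.1, -0.0, 0.7]
opening: 0.996
grip_force: 0.0
[ 478.6 -382.6  100.1] [0.2 0.2 0.5] [7.000e-04 9.878e-01 1.558e-01 5.000e-04] [-0.76  0.35  1.63 -0.    1.17  0.5 ] [0.1 0.3 0. ] 1.0016516563674265
clock: 17.7
ee_pos: [478.3, -382.3, 99.3]
tcp_rot: [0.0, 0.988, 0.156, 0.0]
wrist_force: [0.2, 0.8, 4.8]
opening: 0.708
grip_force: 56.2
```

Gripped at z ≈ 99.2; lift and look.

```bash
python3 -m pendant '[[[0,0,0,0,0,-3,0.4],[0,0,0,0,0,-8,0.4],[0,0,0,0,0,-20,0.4],[0,0,0,0,0,-40,0.4],[0,0,0,0,0,-70,0.4],[0,0,0,0,0,-100,0.4],[0,0,0,0,0,-130,0.4],[0,0,0,0,0,-160,0.4],[0,0,0,0,0,-160,0.4],[0,0,0,0,0,-160,0.4]]]' 50
python3 look2.py b3 blue 45 | head -1; python3 tilt.py blue
python3 - <<'E'
from h import *; from bench import status
s=status.observe(); print(s["ee_pos"],rel(s,[514,204,260],-.025))
E
```

```text
clock: 18.7
ee_pos: [478.4, -382.4, 260.0]
tcp_rot: [0.001, 0.988, 0.156, 0.001]
wrist_force: [-1.3, 1.3, -2.7]
opening: 0.709
grip_force: 55.6
[ 477.7 -381.7  257.6] [0.3 0.3 1.2] [-8.000e-04  9.878e-01  1.558e-01 -6.000e-04] [-0.76  0.19  1.51 -0.    1.45  0.5 ] [-0.5  0.1 -2.8] 0.7117575351974619
top row 70
rim z at x=0, slope dz/dx [ 5.77353e+01 -1.50000e-03] yaw [ 0.7398 -0.0021] x range 19.93461518209186 90.6295088717583 res 0.39
far edge [93.5  0.6 57.6] rim centre in tool [ 0.5  0.8 57.7]
[ 477.76508438 -381.76980334  257.58206236] (array([-0.0018,  0.0014,  0.3378]), array([ 214.7, -546.2,   -1.6]))
```

```bash
python3 -m pendant '[[[0,0,0,10,-26,0,0.4],[0,0,0.03,26,-66,0,0.4],[0,0,0.07,42,-106,0,0.4],[0,0,0.1,58,-147,0,0.4],[0,0,0.14,74,-188,0,0.4],[0,0,0.18,90,-229,0,0.4],[0,0,0.22,106,-270,0,0.4],[0,0,0.26,122,-311,0,0.4],[0,0,0.3,138,-352,0,0.4],[0,0,0.338,154,-392,0,0.4]]]' 50
python3 - <<'E'
from h import *; from bench import status
s=status.observe(); print(s["ee_pos"],rel(s,[513.5,204.5,260],-.025))
E
```

```text
clock: 20.05
ee_pos: [503.7, 40.1, 258.8]
tcp_rot: [-0.0, 1.0, -0.013, -0.0]
wrist_force: [0.6, -0.3, -2.9]
opening: 0.709
grip_force: 55.6
[503.71154801  40.07205676 258.79859813] (array([-0.    ,  0.0001, -0.0018]), array([   5.4, -164.6,   -1.2]))
```

```bash
python3 -m pendant '[[[0,0,0,2,-35,0,0.4],[0,0,0,3,-75,0,0.4],[0,0,0,4,-115,0,0.4],[0,0,0,5,-150,0,0.4],[0,0,0,5.5,-164.5,15,0.4],[0,0,0,5.5,-164.5,50,0.4],[0,0,0,5.5,-164.5,90,0.4],[0,0,0,5.5,-164.5,120,0.4],[0,0,0,5.5,-164.5,129,0.4],[0,0,0,5.5,-164.5,129,0.4]]]' 50
python3 look2.py c1 blue 45 | head -1; python3 - <<'E'
from h import *; from bench import eyes
f=eyes.grab_frame("scene")["frame"][100:220,290:450]
cv2.imwrite("pics/s5.png",cv2.resize(f,None,fx=4,fy=4,interpolation=cv2.INTER_CUBIC)[:,:,::-1])
E
```

```text
clock: 21.05
ee_pos: [512.3, 201.7, 127.8]
tcp_rot: [0.001, 1.0, -0.013, -0.002]
wrist_force: [0.1, 0.2, -2.3]
opening: 0.707
grip_force: 55.6
[514.4 202.4 131. ] [1.1 0.4 1.6] [-1.000e-04  9.999e-01 -1.280e-02  6.000e-04] [ 0.28  0.16  1.79 -0.    1.2   1.88] [ 0.2  0.4 -2.1] 0.7034302872830714
```

View pics/s5.png

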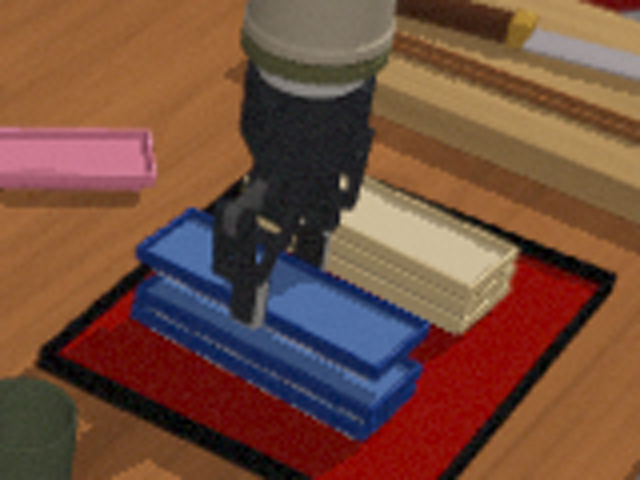

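Blue plate hangs level and in line over the blue pile (crop (285,290) over (275,360)). I'll correct y by 1.8 mm and lower.

```bash
python3 -m pendant '[[[0,0,0,0,-1.8,4,0.4],[0,0,0,0,-1.8,8,0.4],[0,0,0,0,-1.8,11,0.4],[0,0,0,0,-1.8,13,0.4],[0,0,0,0,-1.8,15,0.4],[0,0,0,0,-1.8,15,0.4],[0,0,0,0,-1.8,15,0.4]]]' 50
python3 look2.py c2 blue 41 | head -1
python3 -m pendant '[[[0,0,0,0,0,1,0.4],[0,0,0,0,0,2,0.4],[0,0,0,0,0,3,0.4],[0,0,0,0,0,3,0.4],[0,0,0,0,0,3,0.4]]]' 50
python3 look2.py c3 blue 41 | head -1
```

```text
clock: 22.1
ee_pos: [513.8, 204.3, 115.0]
tcp_rot: [0.0, 1.0, -0.013, -0.0]
wrist_force: [-0.2, 0.0, -2.9]
opening: 0.709
grip_force: 55.7
[513.9 204.4 115.1] [0.  0.  0.1] [-0.000e+00  9.999e-01 -1.260e-02  1.000e-04] [0.29 0.18 1.8  0.   1.17 1.88] [-0.2  0.3 -2.5] 0.7093396047450222
clock: 22.9
ee_pos: [513.7, 204.3, 111.9]
tcp_rot: [0.0, 1.0, -0.013, -0.0]
wrist_force: [0.4, -0.5, -2.6]
opening: 0.709
grip_force: 55.7
[513.8 204.3 112. ] [0.  0.  0.1] [ 0.      0.9999 -0.0126  0.    ] [ 0.29  0.18  1.8  -0.    1.16  1.88] [ 0.  -0.6 -3. ] 0.7138304504681257
```

```bash
python3 -m pendant '[[[0,0,0,0,0,0.7,0.4],[0,0,0,0,0,1.3,0.4],[0,0,0,0,0,1.3,0.4],[0,0,0,0,0,1.3,0.4],[0,0,0,0,0,1.3,0.4]]]' 50
python3 look2.py c4 blue 41 | head -1
python3 -m pendant '[[[0,0,0,0,0,0.5,0.4],[0,0,0,0,0,1,0.4],[0,0,0,0,0,1,0.4],[0,0,0,0,0,1,0.4],[0,0,0,0,0,1,0.4]]]' 50
python3 look2.py c5 blue 41 | head -1
```

```text
clock: 23.7
ee_pos: [513.8, 204.3, 110.7]
tcp_rot: [0.0, 1.0, -0.013, -0.0]
wrist_force: [0.8, -0.8, -2.6]
opening: 0.712
grip_force: 55.7
[513.8 204.3 110.7] [0. 0. 0.] [-0.      0.9999 -0.0126 -0.    ] [0.29 0.19 1.8  0.   1.16 1.88] [ 0.3 -0.1 -2.8] 0.7126271732584364
clock: 24.5
ee_pos: [513.8, 204.4, 110.2]
tcp_rot: [-0.0, 1.0, -0.013, 0.0]
wrist_force: [-3.3, -0.9, 5.1]
opening: 0.707
grip_force: 56.5
[513.9 204.4 110.2] [0. 0. 0.] [-0.000e+00  9.999e-01 -1.260e-02  1.000e-04] [ 0.29  0.19  1.8  -0.    1.16  1.88] [-3.8 -1.4  5.4] 0.7122440840228557
```

Contact at 110.2, as expected for a nested plate. Release and lift.

```bash
python3 -m pendant '[[[0,0,0,0,0,-0.3,0.4],[0,0,0,0,0,-0.3,0.74],[0,0,0,0,0,-0.3,0.78],[0,0,0,0,0,-0.3,0.85],[0,0,0,0,0,-0.3,1],[0,0,0,0,0,-0.3,1],[0,0,0,0,0,-0.3,1]]]' 50
python3 -m pendant '[[[0,0,0,0,0,-10,1],[0,0,0,0,0,-30,1],[0,0,0,0,0,-60,1],[0,0,0,0,0,-100,1],[0,0,0,0,0,-150,1],[0,0,0,0,0,-150,1],[0,0,0,0,0,-150,1]]]'
python3 look2.py q2 blue 56
python3 - <<'E'
from h import *; from bench import eyes
f=eyes.grab_frame("scene")["frame"][100:220,290:450]
cv2.imwrite("pics/s6.png",cv2.resize(f,None,fx=4,fy=4,interpolation=cv2.INTER_CUBIC)[:,:,::-1])
E
```

```text
clock: 25.5
ee_pos: [513.8, 204.3, 110.0]
tcp_rot: [0.0, 1.0, -0.013, 0.0]
wrist_force: [-1.0, 0.4, 0.3]
opening: 1.002
grip_force: 0.0
clock: 26.2
ee_pos: [514.9, 204.7, 263.0]
tcp_rot: [-0.001, 1.0, -0.013, 0.002]
wrist_force: [0.5, -0.6, -0.4]
opening: 0.999
grip_force: 0.0
[513.5 204.3 259.7] [0.7 0.2 1.7] [ 1.000e-04  9.999e-01 -1.260e-02 -2.000e-04] [ 0.29  0.03  1.68 -0.    1.44  1.88] [ 0.1 -0.3 -0.4] 0.9995926050924548
([515.2999877929688, 204.10000610351562], [np.float64(62.4), np.float64(185.6)], -0.015, (243, 101, 70, 189))
```

View pics/s6.png

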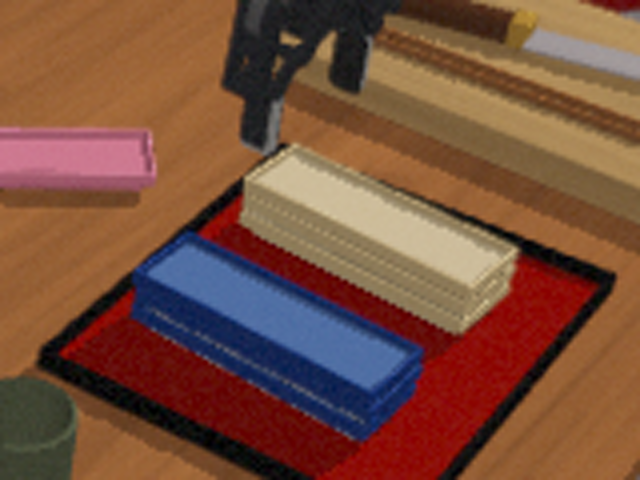

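Both piles stand whole: three blue plates (crop (275,310)) and three cream (380,215), flush and level.

```bash
python3 -c "from bench import workorder; print(workorder.job_done())"
```

```text
the job is handed in; nothing more can be done
None
```

I put both plates on their piles, blue on blue and cream on cream, and handed the job in at about 27 s. The last pictures show each plate flush and level on its pile; no verdict came back.

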